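Put the open watch movements under their dust covers

TASK

Close up the bench: lay the small round and the oblong watch movement face up on the pads of the work trays that match them in shape and size, each centred, the oblong one lying the same way as its pad (the pocket-watch movement is already on the large round tray). Over each of the three movements, once it is on its tray, stand the clear dust cover of that tray's shape and size, the foot flat on the tray floor inside the lip all the way round. Leave the block of oil cups and the brass tweezers where they lie.

Things in the scene. Friction and masses are not known exactly. Their poses are not given: they have to be found in the camera images.
- movement_round_center (a point): Small round movement: a bare watch movement (brass and steel works facing up) held in a grey plastic holder ring, loose, 30 mm diameter, 14 mm tall (the ring to 11 mm, the works inside it to 14 mm). The point is its centre, 7 mm above its underside; z up. Grasp across the ring. Starts on the mat, works up.
- movement_oblong_center (a point): Oblong movement: a bare watch movement (brass and steel works facing up) held in a grey plastic holder frame, loose, 26 mm along its x, 38 mm along its y, 14 mm tall (the frame to 11 mm, the works inside it to 14 mm). The point is its centre, 7 mm above its underside; z up. Grasp across the 26 mm (along x). Starts on the mat, works up.
- cover_small_knob (a point): Small round cover: a clear acrylic dust cover, hollow, open below, thin steel rim round its foot, black round knob on top, loose on the mat. Outside 64 mm in diameter, walls 2 mm, 32 mm tall without its knob (29.5 mm inside); the knob rises 18 mm more. The point is the knob's centre, 41 mm above the cover's foot. The knob is 16 mm in diameter.
- cover_large_knob (a point): Large round cover: a clear acrylic dust cover, hollow, open below, thin steel rim round its foot, black round knob on top, loose on the mat. Outside 90 mm in diameter, walls 2 mm, 32 mm tall without its knob (29.5 mm inside); the knob rises 18 mm more. The point is the knob's centre, 41 mm above the cover's foot. The knob is 16 mm in diameter.
- cover_oblong_bar (a point): Oblong cover: a clear acrylic dust cover, hollow, open below, thin steel rim round its foot, black grip bar on top, loose on the mat. Outside 62 mm along its x and 92 mm along its y, walls 2 mm, 32 mm tall without its bar (29.5 mm inside); the bar rises 18 mm more. The point is the bar's centre, 41 mm above the cover's foot. The bar is 12 mm wide (along x) and 34 mm long (along y); grasp it across the 12 mm.
- tray_small: The grey bench mat under the work is 4 mm thick (top z = 0.004). Small round tray: a fixed round aluminium tray with a raised lip and a black rubber pad in the middle. Outside 85 mm in diameter, lip top 11 mm above the mat, inside the lip 76 mm in diameter; floor 4 mm, pad top 10 mm above the mat; pad round, 34 mm in diameter. Origin: centre of its underside, on the mat. Pad empty at the start; takes the small round movement and the small round cover.
- tray_large: Large round tray: a fixed round aluminium tray with a raised lip and a black rubber pad in the middle. Outside 111 mm in diameter, lip top 11 mm above the mat, inside the lip 102 mm in diameter; floor 4 mm, pad top 10 mm above the mat; pad round, 52 mm in diameter. Origin: centre of its underside, on the mat. A pocket-watch movement, 47 mm in diameter and 14 mm tall, is fixed on its pad (top 24 mm above the mat); it takes the large round cover.
- tray_oblong: Oblong tray: a fixed rectangular aluminium tray with a raised lip and a black rubber pad in the middle. Outside 83 mm along its x and 113 mm along its y, lip top 11 mm above the mat, inside the lip 74 mm by 104 mm; floor 4 mm, pad top 10 mm above the mat; pad rectangular, 30 mm along x and 42 mm along y. Origin: centre of its underside, on the mat, y along the long side. Pad empty at the start; takes the oblong movement and cover, either way round.
- oil_cups_center (a point): Bystander: black block with four oil cups with coloured caps, 32 mm along its x, 98 mm along its y, 23 mm tall, loose. The point is in its middle, 7 mm above the mat.
- brass_tweezers_center (a point): Bystander: brass tweezers flat on the bench, 130 mm long along their y, 10 mm wide, 9 mm tall, loose. The point is at their middle, 4.5 mm above the bench.
Mind the look-alikes: they are no part of the job. Leave any purple look-alike of the tray_small alone. What is shaped like the part that bears movement_oblong_center but blue is not meant.

How it is judged:
By the outcome, as a careful person would: the job done as asked, in the order asked, and still so for the second after the job is handed in, with the robot touching nothing.
It also fails if it takes over 106 s, if anything falls off the work surface, if the arm or the gripper's body presses on something with over 40 N, if the wrist force passes 120 N, or if a joint passes its speed limit or range.

ROBOT

A 7-joint arm with a two-finger parallel gripper is mounted at the origin on a cart in front of the work surface, level with it; the furniture and walls round the work are solid. World frame = base frame: x ahead of the robot, y to its left, z up, the work surface at z = 0. Lengths are in m, angles in rad, forces in N, time in s.
With the tool pointing down it reaches from about 0.425 to 0.875 m from the base axis. Payload 4.7 kg.
Tool frame: the origin (TCP) lies between the finger pads; the fingertips stand 17 mm ahead of it and the grasp point (between the pads) lies 2 mm behind it; x points along the fingers, y is the direction in which the jaws open and shut, and the axes are right-handed (so a half turn about x gives the same grasp; the last joint's range is limited). The gripper opens to 87 mm and grips with 3 to 60 N. Pads are 19 mm wide; open, the fingers measure 117 mm over their backs; the gripper's body (75 mm by 190 mm) begins 51 mm behind the grasp point.
Start: joints at [1.274, 0.321, -0.07, 1.45, 0.023, 1.371, -0.057], TCP at [0.199, -0.619, 0.24] pointing down, gripper open.
Joint ranges: [-2.86, 2.86], [-0.3, 2.09], [-1.38, 1.24], [0.06, 2.45], [-1.56, 4.7], [0.09, 2.05], [-2.69, 2.69]. Speed limits (rad/s): [2.57, 2.57, 3.14, 3.14, 3.14, 3.14, 3.14].

INTERFACE

Orientations are given as a unit quaternion [w, x, y, z].
In Python, from workcell import manip gives the robot as it stands.
- The arm moves only by the tool arm_command, never from a script. Its argument "moves" is a list that holds one entry, the list of rows, each a list of 5 numbers: the shift along the tool's x, y, z in cm, then the turn about the tool's x in degrees, then the finger opening in cm, from 0 to 8.7. A call has 1 to 12 rows; each row is the pose to reach, as a shift and turn from the pose measured when the call began, along the tool's axes at that moment; what a row does not reach only later rows make up. A row lasts 1/8 s, in which the tool goes at most 62.5 mm and 10.7 degrees, less where a joint would pass 70% of its speed; a pose out of reach is approached as far as the arm can. A call with a gripper value outside its range is refused whole. The fingers move at their own pace and stop on an object; "force" is the grip in N (left out, the last holds). Time passes only in rows, so rows that repeat a pose let the fingers close. It gives the time, the measured TCP pose, the force and the opening at its end, in the units of the state.
- manip.state(): the state, without advancing time (a new reading comes with each control period).
- manip.get_image(name): name is "scene" or "side" or "wrist"; returns a dict with "color" (384x512x3 uint8, blue, green, red), "fx", "fy", "cx", "cy" (pixels), "cam_to_world" (4x4, takes a point from camera to world coordinates). Camera axes: x right, y up, looking along -z (the intrinsics and any distortion apply to the point x, -y, -z); pixel columns grow to the right and rows downward; lengths in m; the calibration is good to about 2 mm. A picture is of the moment at which its call begins. There is no depth.
- manip.sign_off(): hands the job in, once; it reports no verdict.
The state is a dict: "time_s": time; "joint_pos": joint angles; "joint_velocities": joint speeds; "tau": joint torques, N m; "ee_pos": TCP position; "eef_rot": TCP orientation; "ft_force": force on the tool from outside, world axes, zero at the start; "ft_torque": the same for the moment, N m; "gripper_width": opening from 0.0 (shut) to 1.0 (fully open).
Only numpy, scipy, OpenCV 4.12 (cv2) and the standard library are available. Lean on these libraries where they do the work, as an engineer would, in place of code of your own. Each camera call takes 0.05 s, during which the arm holds its last target. There are 200 camera calls.

## Working session

There is one attempt and no reset: what is moved stays moved. The work goes in short steps, Python scripts to look and compute and a tool call to move; the robot and the scene stay as the last step left them, time stands still between calls to the robot, and variables do not carry over. Pictures are saved under pics/ and viewed, about 12 in all and at most 16, crops included, and the job is handed in when it is done.

Besides the shell and the picture viewer there is one more tool, called after "Emit:" as name([rows], argument=value, ...), one row to a line, values as JSON. arm_command: Moves the arm, as the interface text tells. Its arguments: {"type":"object","properties":{"moves":{"type":"array"},"force":{"type":"number"}},"required":["moves"]}

```bash
mkdir -p pics; ls; cat > h.py <<'E'
import numpy as np,cv2,json
from workcell import manip
def snap(n,tag):
    im=manip.get_image(n); cv2.imwrite(f'pics/{tag}.png',im['color']); 
    np.savez(f'pics/{tag}.npz',**{k:np.array(v) for k,v in im.items()}); return im
def load(tag): return dict(np.load(f'pics/{tag}.npz',allow_pickle=True))
def ray(im,u,v,z):
    x=(u-im['cx'])/im['fx']; y=(v-im['cy'])/im['fy']
    T=im['cam_to_world']; d=T[:3,:3]@np.array([x,-y,-1.]); o=T[:3,3]
    return o+d*(z-o[2])/d[2]
def proj(im,p):
    T=im['cam_to_world']; q=T[:3,:3].T@(np.array(p)-T[:3,3])
    return im['cx']+im['fx']*q[0]/-q[2], im['cy']+im['fy']*-q[1]/-q[2]
E
python3 - <<'E'
from h import *
for n in ['scene','side','wrist']:
    im=snap(n,n+'0'); print(n,{k:v for k,v in im.items() if k not in('color','cam_to_world')},np.round(im['cam_to_world'],3).tolist())
a=[cv2.imread(f'pics/{n}0.png') for n in ['scene','side']]
print(manip.state())
E
```

```text
pics
scene {'fx': 473.96043954211274, 'fy': 473.96043954211274, 'cx': 253.92149467525968, 'cy': 198.34201829391995} [[-0.608, 0.603, -0.517, -0.227], [-0.794, -0.449, 0.41, 0.613], [0.015, 0.659, 0.752, 1.188], [0.0, 0.0, 0.0, 1.0]]
side {'fx': 394.1157513641317, 'fy': 394.1157513641317, 'cx': 260.2447813717404, 'cy': 192.60532200724893} [[0.965, 0.132, -0.229, 0.281], [-0.264, 0.487, -0.833, -1.11], [0.002, 0.863, 0.504, 0.741], [0.0, 0.0, 0.0, 1.0]]
wrist {'fx': 314.61793783428874, 'fy': 314.61793783428874, 'cx': 252.7740411301009, 'cy': 195.93379727646254} [[0.307, 0.921, 0.24, 0.263], [-0.952, 0.297, 0.075, -0.596], [-0.002, -0.252, 0.968, 0.384], [0.0, 0.0, 0.0, 1.0]]
{'time_s': 0.15, 'joint_pos': array([ 1.27412871,  0.32164385, -0.07008744,  1.45140043,  0.02264019,
        1.37079734, -0.05689271]), 'joint_velocities': array([ 0.00059279, -0.00420054,  0.00096947, -0.00257723,  0.00124966,
       -0.00101923,  0.00046953]), 'tau': array([ 3.74390447e-04, -4.91796541e+01, -4.04617768e-01, -3.12876534e+01,
       -6.40156120e-02,  4.04783199e-02,  6.64229265e-05]), 'ee_pos': array([ 0.198588  , -0.61850582,  0.2387157 ]), 'eef_rot': array([-0.10894381, -0.69846172, -0.10994841,  0.69870868]), 'ft_force': array([-0.30884515,  0.54041536,  0.18870225]), 'ft_torque': array([ 0.02946187, -0.02444209, -0.05524929]), 'gripper_width': 0.9981048992950077}
```

View pics/scene0.png

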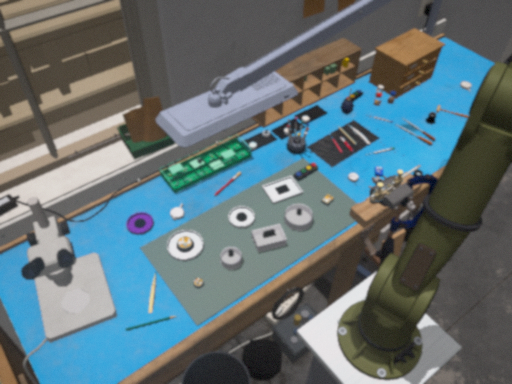

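View pics/side0.png

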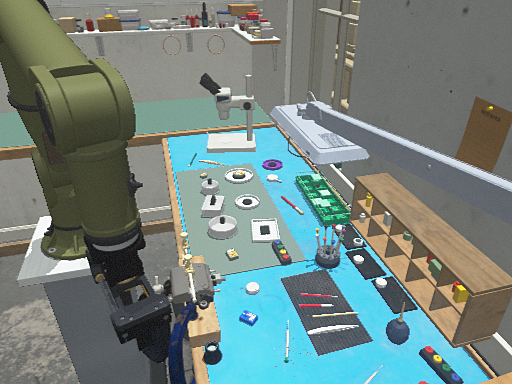

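The scene picture shows the mat with the trays at about (185,244), (241,216) and (283,188). The covers are at about (231,257), (268,236) and (298,215). The brass-coloured candidates are at (198,282) and (327,199), the purple look-alike tray is at (140,223) and the blue look-alike is in side at (248,317). Next I'll enlarge both views.

```bash
python3 - <<'E'
import cv2
a=cv2.imread('pics/scene0.png')[165:315,140:350]; cv2.imwrite('pics/sc_crop.png',cv2.resize(a,None,fx=3.8,fy=3.8,interpolation=cv2.INTER_CUBIC))
a=cv2.imread('pics/side0.png')[155:275,170:310]; cv2.imwrite('pics/sd_crop.png',cv2.resize(a,None,fx=5,fy=5,interpolation=cv2.INTER_CUBIC))
E
```

```text
(no output)
```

View pics/sc_crop.png

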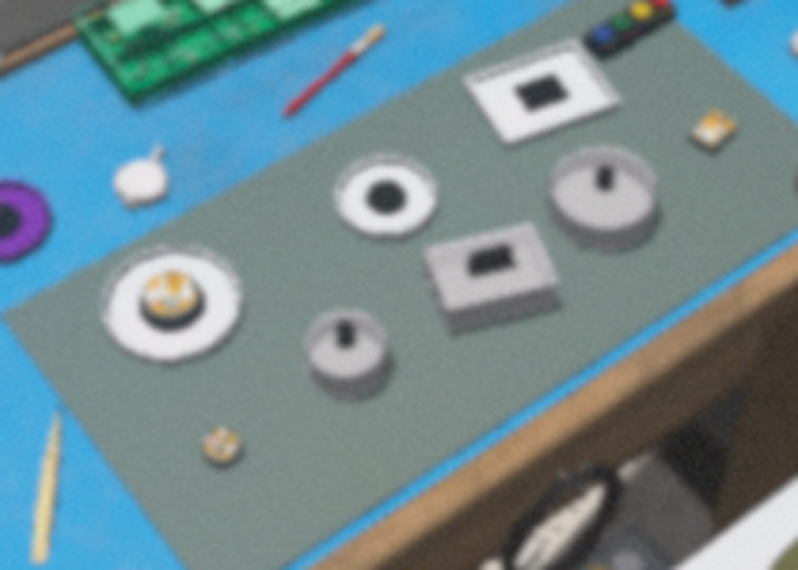

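View pics/sd_crop.png

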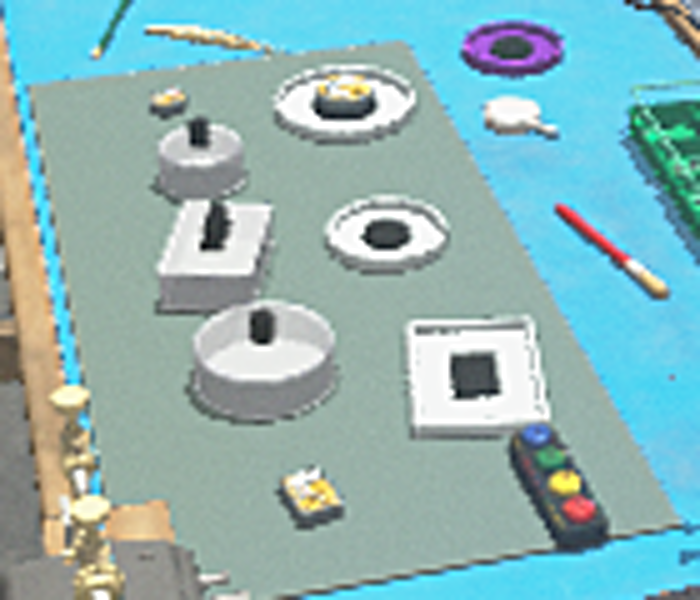

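```bash
python3 - <<'E'
from h import *
S=load('scene0');D=load('side0')
P={'mov_s':((222,445),(169,101),.014),'mov_o':((713,130),(311,495),.014),'kn_s':((345,334),(199,132),.045),'kn_l':((605,178),(262,326),.045),'bar':((491,261),(215,226),.045),
'pad_s':((386,197),(386,235),.014),'pad_o':((542,92),(475,376),.014),'mov_l':((171,292),(345,88),.028)}
for k,(a,b,z) in P.items():
    p=ray(S,140+a[0]/3.8,165+a[1]/3.8,z);q=ray(D,170+b[0]/5,155+b[1]/5,z)
    print(k,p.round(3),q.round(3),'r',np.hypot(*p[:2]).round(3))
# orientation: tray edges
f=lambda u,v,z:ray(D,170+u/5,155+v/5,z)
for n,a,b,z in [('tray_o left',(411,320),(411,432),.015),('tray_o bottom',(411,432),(550,430),.015),('tray_o top',(411,320),(532,318),.015),('cover_o left',(187,202),(161,272),.036),('cover_o top',(187,202),(271,204),.036),('cover_o right',(271,204),(255,275),.036),('mov_o',(281,480),(303,519),.015),('movo bot',(303,519),(343,508),.015)]:
    v=f(*b,z)-f(*a,z); print(n,np.linalg.norm(v).round(3),np.degrees(np.arctan2(v[1],v[0])).round(1))
E
```

```text
mov_s [0.422 0.293 0.014] [0.431 0.28  0.014] r 0.514
mov_o [ 0.431 -0.22   0.014] [ 0.44  -0.228  0.014] r 0.484
kn_s [0.431 0.173 0.045] [0.439 0.166 0.045] r 0.464
kn_l [ 0.429 -0.09   0.045] [ 0.437 -0.095  0.045] r 0.438
bar [0.418 0.039 0.045] [0.428 0.031 0.045] r 0.42
pad_s [0.541 0.052 0.014] [0.549 0.039 0.014] r 0.544
pad_o [ 0.555 -0.129  0.014] [ 0.563 -0.14   0.014] r 0.569
mov_l [0.556 0.253 0.028] [0.565 0.239 0.028] r 0.611
tray_o left 0.12 -104.3
tray_o bottom 0.084 -13.8
tray_o top 0.079 -13.5
cover_o left 0.091 -109.5
cover_o top 0.059 -17.8
cover_o right 0.092 -107.4
mov_o 0.038 -82.0
movo bot 0.024 8.3
```

```bash
cat >> h.py <<'E'
from scipy.spatial.transform import Rotation as Ro
def pose():
    s=manip.state(); q=s['eef_rot']; return s,np.array(s['ee_pos']),Ro.from_quat([q[1],q[2],q[3],q[0]]).as_matrix()
def info():
    s,p,R=pose(); y=R[:,1]
    print('t',round(s['time_s'],2),'p',p.round(4),'jaw',np.degrees(np.arctan2(y[1],y[0])).round(2),'xdir',R[:,0].round(3),'w',round(s['gripper_width']*87,1),'F',np.round(s['ft_force'],1),'j7',s['joint_pos'][6].round(2))
def go(*tg):
    """targets (x,y,z,jawdeg or None) -> rows in tool axes, cm/deg"""
    info(); s,p,R=pose(); j0=np.degrees(np.arctan2(R[1,1],R[0,1]))
    for t in tg:
        d=R.T@(np.array(t[:3])-p)*100
        a=0 if t[3] is None else -((t[3]-j0+90)%180-90)   # tool x points down: +turn = -yaw
        print(t,'->',d.round(2).tolist(),'turn',round(a,1))
E
python3 -c "
from h import *
s,p,R=pose();print(R.round(3))
j=np.degrees(np.arctan2(R[1,1],R[0,1]))
go((.40,-.40,.26,j-9),(.49,.03,.26,j-17.9))"
```

```text
[[-0.001  0.306 -0.952]
 [ 0.001 -0.952 -0.306]
 [-1.    -0.001  0.   ]]
t 0.15 p [ 0.1986 -0.6185  0.2387] jaw -72.19 xdir [-0.001  0.001 -1.   ] w 86.8 F [-0.3  0.5  0.2] j7 -0.06
(0.4, -0.4, 0.26, np.float64(-81.19190595880477)) -> [-2.11, -14.65, -25.86] turn 9.0
(0.49, 0.03, 0.26, np.float64(-90.09190595880477)) -> [-2.06, -52.83, -47.58] turn 17.9
```

Emit:
arm_command([
  [[-2.1, -5, -8.6, 4, 8.7], [-2.1, -10, -17.2, 8, 8.7], [-2.1, -14.6, -25.9, 9, 8.7], [-2.1, -20, -29, 10, 8.7], [-2.1, -25, -32, 11, 8.7], [-2.1, -30, -35, 12, 8.7], [-2.1, -35, -38, 14, 8.7], [-2.1, -40, -41, 16, 8.7], [-2.1, -45, -44, 18, 8.7], [-2.1, -50, -46, 18, 8.7], [-2.1, -52.8, -47.6, 18, 8.7], [-2.1, -52.8, -47.6, 18, 8.7]],
])

```text
time_s: 1.65
ee_pos: [0.4902, 0.0332, 0.2606]
eef_rot: [0.001, -0.707, -0.001, 0.707]
ft_force: [-0.1, 0.1, -0.3]
gripper_width: 0.997
```

```bash
python3 -c "
from h import *
info()
im=snap('wrist','w1'); info()
cv2.imwrite('pics/w1b.png',cv2.resize(im['color'],(800,600),interpolation=cv2.INTER_CUBIC))"
```

```text
t 1.65 p [0.4902 0.0332 0.2606] jaw -90.0 xdir [-0.     0.001 -1.   ] w 86.7 F [-0.1  0.1 -0.3] j7 -1.68
t 1.7 p [0.4906 0.0391 0.2608] jaw -89.63 xdir [ 0.001  0.005 -1.   ] w 86.8 F [-0.3  5.   0.1] j7 -1.68
```

View pics/w1b.png

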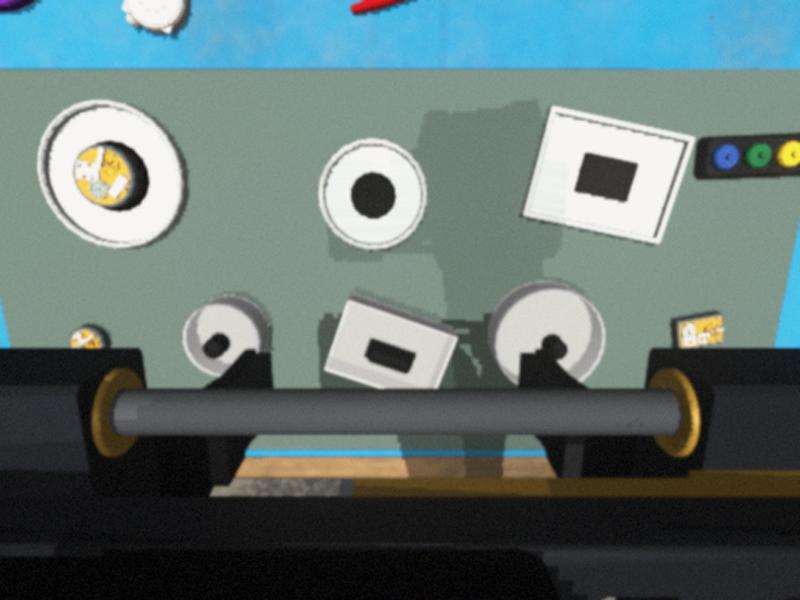

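The wrist view shows (in 800x600 pixels) the large tray at (112,173), the small pad at (373,195) and the oblong tray at (607,176). The knobs are at (217,346) and (549,350), the bar at (390,356), the round movement at (90,338) and the oblong movement at (700,330). Both movements are partly hidden by the gripper.

```bash
python3 - <<'E'
from h import *
W=load('w1'); k=1.5625
f=lambda u,v,z:ray(W,(u+.5)/k-.5,(v+.5)/k-.5,z)
for n,u,v,z in [('tray_l',112.5,173.5,.015),('tray_s lip',373,194,.015),('pad_s',373,195,.014),('pad_o',606,177,.014),('tray_o',607.5,175.5,.015),('kn_s',217,346,.045),('kn_l',549,350,.045),('bar',390,356,.045),('mov_s top',90,338,.018),('mov_o',700,330,.018)]:
    print(n,f(u,v,z).round(4))
for n,a,b,z in [('tray_o long',(552,107),(695,138),.015),('tray_o long',(523,214),(660,243),.015),('short',(552,107),(523,214),.015),('short',(695,138),(660,243),.015),('bar',(370,340),(416,352),.054),('cov_o top',(349,299),(458,336),.036),('movo top',(676,318),(722,313),.018)]:
    v=f(*b,z)-f(*a,z); print(n,np.linalg.norm(v).round(4),np.degrees(np.arctan2(v[1],v[0])).round(1)%180)
print('tcp px',np.array(proj(W,(.4904,.036,.26)))*k, np.array(proj(W,(.4904,.036,.243)))*k)
print(W['cam_to_world'].round(3))
E
```

```text
tray_l [0.5611 0.2521 0.015 ]
tray_s lip [0.5459 0.0522 0.015 ]
pad_s [0.5451 0.0522 0.014 ]
pad_o [ 0.5587 -0.1275  0.014 ]
tray_o [ 0.5599 -0.1281  0.015 ]
kn_s [0.4317 0.173  0.045 ]
kn_l [ 0.4288 -0.0845  0.045 ]
bar [0.4237 0.0389 0.045 ]
mov_s top [0.4292 0.2882 0.018 ]
mov_o [ 0.4368 -0.2165  0.018 ]
tray_o long 0.1116 78.7
tray_o long 0.1126 78.4
short 0.08 168.2
short 0.0807 168.9
bar 0.036 74.7
cov_o top 0.0905 70.7
movo top 0.0372 96.6
tcp px [390.25439122 393.66588118] [390.77189442 373.3683115 ]
[[ 0.001  0.968  0.252  0.557]
 [-1.     0.001 -0.001  0.034]
 [-0.002 -0.252  0.968  0.406]
 [ 0.     0.     0.     1.   ]]
```

```bash
sed -i 's/-((t\[3\]-j0+90)%180-90)/-((t[3]-j0+180)%360-180)/' h.py; python3 -c "
from h import *
go((.437,-.2165,.12,7))"
```

```text
t 1.7 p [0.4906 0.0391 0.2608] jaw -89.63 xdir [ 0.001  0.005 -1.   ] w 86.8 F [-0.3  5.   0.1] j7 -1.68
(0.437, -0.2165, 0.12, 7) -> [13.94, 25.6, 5.54] turn -96.6
```

Emit:
arm_command([
  [[0.0, 3, 0.5, -10, 8.7], [0, 7, 1.5, -20, 8.7], [1, 12, 2.5, -30, 8.0], [3, 17, 3.5, -40, 7], [5, 22, 4.5, -50, 6], [7, 25.6, 5.5, -60, 6], [9, 25.6, 5.5, -70, 6], [11, 25.6, 5.5, -80, 6], [13.9, 25.6, 5.5, -90, 6], [13.9, 25.6, 5.5, -96.6, 6], [13.9, 25.6, 5.5, -96.6, 6], [13.9, 25.6, 5.5, -96.6, 6]],
])

```text
time_s: 3.2
ee_pos: [0.4376, -0.2167, 0.1207]
eef_rot: [0.528, 0.471, 0.53, -0.468]
ft_force: [-0.4, 1.0, -0.6]
gripper_width: 0.692
```

```bash
python3 -c "
from h import *
info()
im=snap('wrist','w2'); info()
s,p,R=pose()
for z in (p[2],.018,.004): print(np.array(proj(im,(p[0],p[1],z)))*1.5625)
cv2.imwrite('pics/w2b.png',cv2.resize(im['color'],(800,600),interpolation=cv2.INTER_CUBIC))"
```

```text
t 3.2 p [ 0.4376 -0.2167  0.1207] jaw 6.85 xdir [ 0.001  0.005 -1.   ] w 60.2 F [-0.4  1.  -0.6] j7 0.5
t 3.25 p [ 0.4376 -0.2167  0.1208] jaw 6.87 xdir [ 0.002  0.005 -1.   ] w 60.1 F [-0.1  0.1  0.1] j7 0.5
[397.97269561 402.56000215]
[396.60589095 317.06817875]
[396.49744407 310.28497022]
```

View pics/w2b.png

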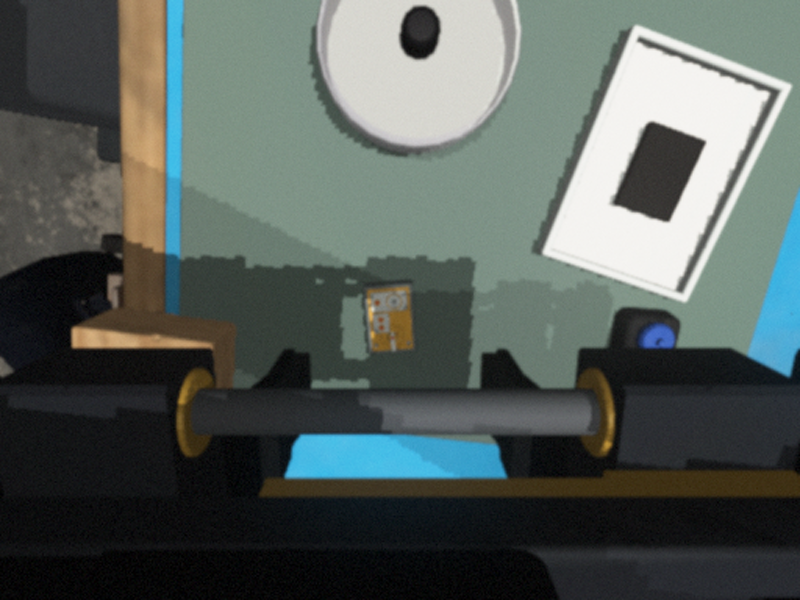

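The oblong movement's works have corners at about (365,288), (409,283), (413,350) and (370,354), so its centre is at (389.5,318.5). That is within 5 mm of the TCP axis and about 4° of the jaw line. Some fixture (vise, wooden block) stands near (155,350), so I'll check its height.

```bash
python3 - <<'E'
from h import *
W=load('w2'); k=1.5625
f=lambda u,v,z:ray(W,(u+.5)/k-.5,(v+.5)/k-.5,z)
c=[(365,288),(409,283),(413,350),(370,354)]
q=np.array([f(*a,.018) for a in c]); print(q.mean(0).round(4))
for i,j in((0,3),(1,2),(0,1),(3,2)):
    v=q[j]-q[i];print(np.linalg.norm(v).round(4),np.degrees(np.arctan2(v[1],v[0]))%180)
cc=[(650,121),(706,142),(669,221),(613,201)]; q=np.array([f(*a,.014) for a in cc]);print('pad_o',q.mean(0).round(4))
for i,j in((0,3),(1,2),(0,1),(3,2)):
    v=q[j]-q[i];print(np.linalg.norm(v).round(4),np.degrees(np.arctan2(v[1],v[0]))%180)
t=[(636,26),(791,86),(687,301),(543,253)];q=np.array([f(*a,.015) for a in t]);print('tray_o',q.mean(0).round(4),q.round(3).tolist())
for z in (.0,.05,.08,.1): print('block far-right corner',z,f(235,325,z).round(3),f(120,312,z).round(3))
print('kn_l',f(420,30,.045).round(4), f(421,22,.054).round(4))
a=cv2.imread('pics/side0.png')[215:355,150:260]; b=cv2.imread('pics/scene0.png')[150:260,335:445]
a=cv2.resize(a,None,fx=3.6,fy=3.6,interpolation=cv2.INTER_CUBIC);b=cv2.resize(b,None,fx=3.6,fy=3.6,interpolation=cv2.INTER_CUBIC)
b=cv2.copyMakeBorder(b,0,a.shape[0]-b.shape[0],0,0,cv2.BORDER_CONSTANT); cv2.imwrite('pics/vise.png',np.hstack([a,b])); print(a.shape)
E
```

```text
[ 0.4338 -0.2182  0.018 ]
0.0361 100.26409026052055
0.0365 100.63197264918865
0.0229 13.487818176744884
0.0231 12.478530429943701
pad_o [ 0.5578 -0.1281  0.014 ]
0.0403 76.88738460486552
0.0402 78.24816417104047
0.0302 168.23209278996057
0.0311 168.28807706918744
tray_o [ 0.559  -0.1283  0.015 ] [[0.53, -0.066, 0.015], [0.609, -0.082, 0.015], [0.588, -0.19, 0.015], [0.508, -0.175, 0.015]]
block far-right corner 0.0 [ 0.348 -0.237  0.   ] [ 0.284 -0.237  0.   ]
block far-right corner 0.05 [ 0.363 -0.22   0.05 ] [ 0.311 -0.22   0.05 ]
block far-right corner 0.08 [ 0.372 -0.21   0.08 ] [ 0.327 -0.21   0.08 ]
block far-right corner 0.1 [ 0.378 -0.204  0.1  ] [ 0.338 -0.204  0.1  ]
kn_l [ 0.4313 -0.0878  0.045 ] [ 0.4312 -0.0874  0.054 ]
(504, 396, 3)
```

View pics/vise.png

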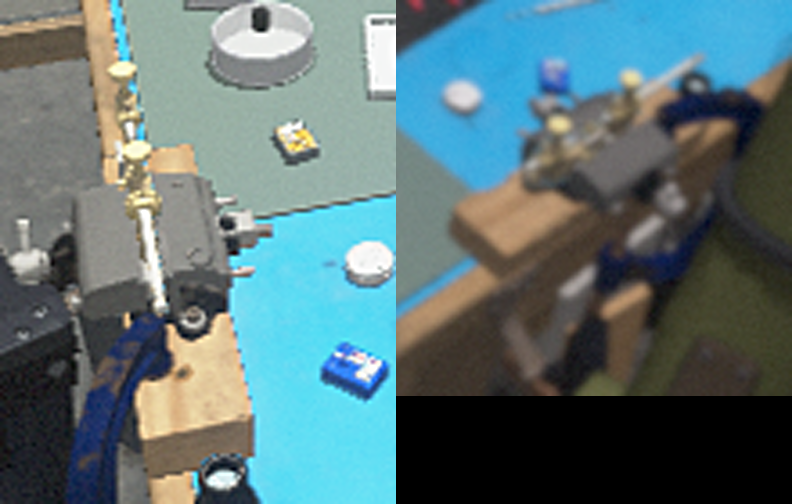

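```bash
python3 - <<'E'
from h import *
S=load('scene0');D=load('side0')
def tri(a,b):
    A=[];B=[]
    for im,(u,v) in((S,a),(D,b)):
        p0=ray(im,u,v,0);o=im['cam_to_world'][:3,3];d=(p0-o)/np.linalg.norm(p0-o);M=np.eye(3)-np.outer(d,d);A.append(M);B.append(M@o)
    x=np.linalg.lstsq(np.vstack(A),np.hstack(B),rcond=None)[0];r=[np.linalg.norm(M@x-m) for M,m in zip(A,B)];return x.round(3),np.round(r,3)
m=lambda u,v:(150+u/3.6,215+v/3.6); n=lambda u,v:(335+(u-396)/3.6,150+v/3.6)
print('knobA',tri(n(558,125),m(123,70)),'knobB',tri(n(630,78),m(137,150)))
print('knobA/B x',tri(n(558,125),m(137,150)))
print('block corner far',tri(n(540,170),m(192,148)),'near',tri(n(458,215),m(155,148)), 'headstock', tri(n(672,130),m(213,185)))
E
```

```text
knobA (array([ 0.306, -0.289,  0.151]), array([0.003, 0.003])) knobB (array([ 0.306, -0.379,  0.152]), array([0.003, 0.003]))
knobA/B x (array([ 0.316, -0.323,  0.111]), array([0.006, 0.006]))
block corner far (array([ 0.333, -0.302,  0.076]), array([0.018, 0.018])) near (array([ 0.333, -0.235,  0.038]), array([0.005, 0.005])) headstock (array([ 0.309, -0.402,  0.113]), array([0.047, 0.047]))
```

```bash
python3 -c "
from h import *
go((.4338,-.2182,.06,-79.6),(.4338,-.2182,.0235,-79.6))"
```

```text
t 3.25 p [ 0.4376 -0.2167  0.1208] jaw 6.87 xdir [ 0.002  0.005 -1.   ] w 60.1 F [-0.1  0.1  0.1] j7 0.5
(0.4338, -0.2182, 0.06, -79.6) -> [6.08, -0.41, 0.13] turn 86.5
(0.4338, -0.2182, 0.0235, -79.6) -> [9.73, -0.42, 0.15] turn 86.5
```

Emit:
arm_command([
  [[0, -0.4, 0.1, 10, 6], [0, -0.4, 0.1, 20, 6], [0, -0.4, 0.1, 30, 6], [0, -0.4, 0.1, 40, 6], [0, -0.4, 0.1, 50, 6], [1, -0.4, 0.1, 60, 6], [2, -0.4, 0.1, 70, 6], [3, -0.4, 0.1, 80, 6], [4.5, -0.4, 0.1, 86.5, 6], [6.1, -0.4, 0.1, 86.5, 6], [6.1, -0.4, 0.1, 86.5, 6], [6.1, -0.4, 0.1, 86.5, 6]],
])

```text
time_s: 4.75
ee_pos: [0.4341, -0.218, 0.0601]
eef_rot: [0.063, 0.705, 0.066, -0.703]
ft_force: [0.3, -0.4, 0.2]
gripper_width: 0.686
```

```bash
python3 -c "
from h import *
go((.4338,-.2182,.0235,-79.6),(.4338,-.2182,.10,-79.6))
im=snap('wrist','w3'); info()
s,p,R=pose()
for z in (p[2],.018,.004): print(np.array(proj(im,(p[0],p[1],z)))*1.5625)
cv2.imwrite('pics/w3b.png',cv2.resize(im['color'],(800,600),interpolation=cv2.INTER_CUBIC))"
```

```text
t 4.75 p [ 0.4341 -0.218   0.0601] jaw -79.58 xdir [ 0.002  0.005 -1.   ] w 59.7 F [ 0.3 -0.4  0.2] j7 -1.02
(0.4338, -0.2182, 0.0235, -79.6) -> [3.66, 0.03, 0.05] turn 0.0
(0.4338, -0.2182, 0.1, -79.6) -> [-3.99, -0.0, 0.03] turn 0.0
t 4.8 p [ 0.4343 -0.2181  0.0603] jaw -79.59 xdir [ 0.002  0.004 -1.   ] w 60.0 F [0.8 0.1 0.2] j7 -1.02
[399.90343483 395.647032  ]
[399.34356673 351.07162296]
[399.20602819 340.12112132]
```

View pics/w3b.png

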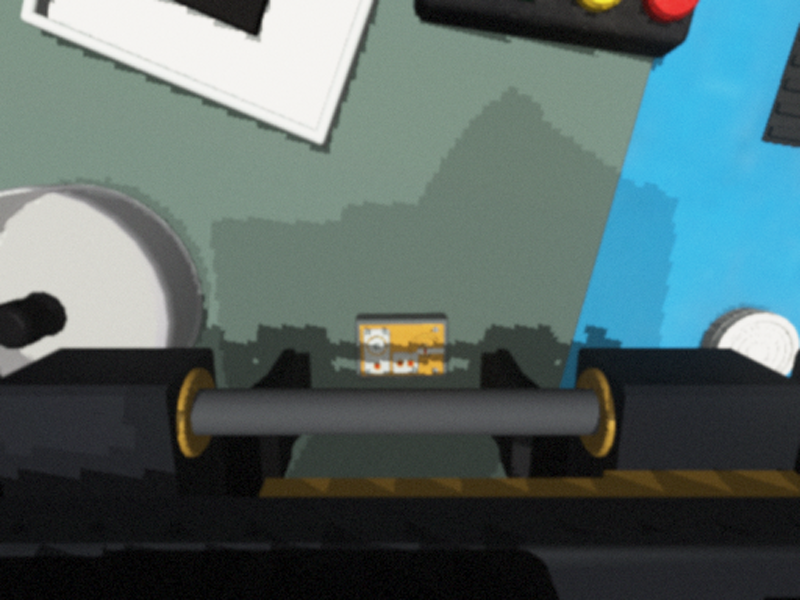

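The works are centred at (402,349), against a predicted TCP point of (399,351), and they are aligned. I'll grasp and lift.

Emit:
arm_command([
  [[1.5, 0, 0, 0, 6], [3, 0, 0, 0, 6], [3.65, 0, 0, 0, 6], [3.65, 0, 0, 0, 3], [3.65, 0, 0, 0, 3], [3.65, 0, 0, 0, 3], [3.65, 0, 0, 0, 3], [3.65, 0, 0, 0, 3], [1, 0, 0, 0, 3], [-3, 0, 0, 0, 3], [-5, 0, 0, 0, 3], [-5, 0, 0, 0, 3]],
], force=12)

```text
time_s: 6.3
ee_pos: [0.4353, -0.2189, 0.1118]
eef_rot: [0.063, 0.706, 0.065, -0.702]
ft_force: [-0.4, -0.2, -0.8]
gripper_width: 0.437
```

```bash
python3 -c "
from h import *
go((.5585,-.1282,.11,-101.5),(.5585,-.1282,.035,-101.5))
im=snap('wrist','w4'); info()"
```

```text
t 6.3 p [ 0.4353 -0.2189  0.1118] jaw -79.6 xdir [ 0.005  0.002 -1.   ] w 38.0 F [-0.4 -0.2 -0.8] j7 -1.0
(0.5585, -0.1282, 0.11, -101.5) -> [0.27, -6.69, -13.76] turn 21.9
(0.5585, -0.1282, 0.035, -101.5) -> [7.77, -6.68, -13.71] turn 21.9
t 6.35 p [ 0.4343 -0.2184  0.1104] jaw -79.59 xdir [ 0.003  0.004 -1.   ] w 37.5 F [-0.6 -1.2 -0.8] j7 -1.0
```

Emit:
arm_command([
  [[0, -2, -4, 7, 3], [0, -4, -8, 14, 3], [0, -6, -12, 21.9, 3], [1, -6.7, -13.8, 21.9, 3], [2.5, -6.7, -13.8, 21.9, 3], [4, -6.7, -13.8, 21.9, 3], [4.5, -6.7, -13.8, 21.9, 3], [4.5, -6.7, -13.8, 21.9, 3]],
])

```text
time_s: 7.35
ee_pos: [0.5571, -0.1282, 0.0656]
eef_rot: [-0.073, 0.704, -0.07, -0.703]
ft_force: [0.7, 0.4, -0.2]
gripper_width: 0.433
```

```bash
python3 -c "
from h import *
go((.5588,-.128,.035,-101.5))
im=snap('wrist','w5'); info()
s,p,R=pose()
for z in (p[2]-.0095,.014): print(np.array(proj(im,(p[0],p[1],z)))*1.5625)
cv2.imwrite('pics/w5b.png',cv2.resize(im['color'],(800,600),interpolation=cv2.INTER_CUBIC))"
```

```text
t 7.35 p [ 0.5571 -0.1282  0.0656] jaw -101.57 xdir [ 0.002  0.004 -1.   ] w 37.6 F [ 0.7  0.4 -0.2] j7 -1.7
(0.5588, -0.128, 0.035, -101.5) -> [3.06, -0.04, -0.16] turn -0.1
t 7.4 p [ 0.5578 -0.1281  0.0662] jaw -101.56 xdir [ 0.003  0.003 -1.   ] w 37.9 F [-0.5  0.   0.1] j7 -1.7
[397.45084589 381.59336997]
[397.3437123  341.16539086]
```

View pics/w5b.png

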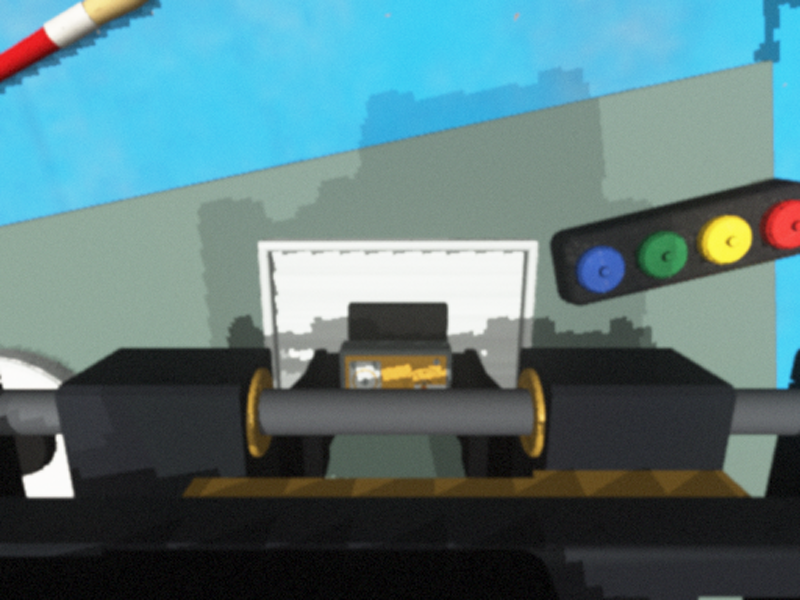

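The held movement spans 341–451 and the pad spans 349–447, so both are centred at about 397. The pad lies about 1–2 mm further out in x, so I'll correct for that, set it down, open and rise.

Emit:
arm_command([
  [[1, 0, -0.1, 0, 3], [2, 0, -0.1, 0, 3], [2.8, 0, -0.1, 0, 3], [3.2, 0, -0.1, 0, 3], [3.2, 0, -0.1, 0, 3], [3.2, 0, -0.1, 0, 3], [3.2, 0, -0.1, 0, 5], [3.2, 0, -0.1, 0, 5], [3.2, 0, -0.1, 0, 5], [1, 0, -0.1, 0, 5], [-4, 0, -0.1, 0, 5], [-6, 0, -0.1, 0, 5]],
])

```text
time_s: 8.9
ee_pos: [0.5602, -0.1287, 0.1294]
eef_rot: [-0.072, 0.706, -0.07, -0.701]
ft_force: [0.2, -0.5, 0.6]
gripper_width: 0.573
```

Emit:
arm_command([
  [[0, 0, 0, 0, 5]],
])

```text
time_s: 9.02
ee_pos: [0.5614, -0.129, 0.1311]
eef_rot: [-0.072, 0.707, -0.07, -0.7]
ft_force: [0.4, -0.0, -0.8]
gripper_width: 0.574
```

```bash
python3 -c "
from h import *
im=snap('wrist','w6'); go((.429,.288,.12,-80))
s,p,R=pose()
cv2.imwrite('pics/w6b.png',cv2.resize(im['color'][130:250,150:360],None,fx=3.8,fy=3.8,interpolation=cv2.INTER_CUBIC))"
```

```text
t 9.07 p [ 0.5607 -0.1289  0.1301] jaw -101.55 xdir [ 0.009  0.002 -1.   ] w 50.0 F [-0.2 -0.6  0.4] j7 -1.67
(0.429, 0.288, 0.12, -80) -> [0.95, -38.2, 21.27] turn -21.6
```

View pics/w6b.png

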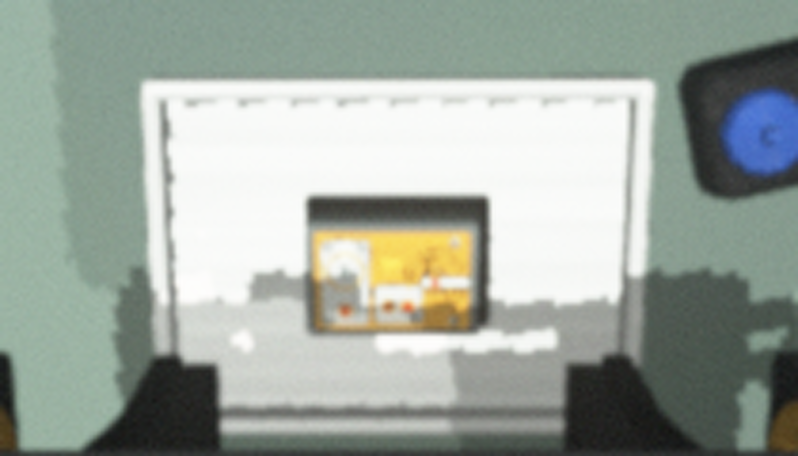

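```bash
python3 - <<'E'
from h import *
W=load('w6'); k=3.8
f=lambda u,v,z:ray(W,150+(u+.5)/k-.5,130+(v+.5)/k-.5,z)
s,p,R=pose(); L=np.array([np.cos(np.radians(78.5)),np.sin(np.radians(78.5))]); X=np.array([L[1],-L[0]])
q=np.array([f(*a,.028) for a in[(313,231),(474,231),(478,330),(316,330)]]); m=q.mean(0)
print('works',m, np.linalg.norm(q[1]-q[0]),np.linalg.norm(q[2]-q[1]))
t=np.array([f(143,82,.015),f(654,82,.015)]);c=t.mean(0)[:2]-X*.0415; v=t[0]-t[1];print('tray from far edge',c,np.linalg.norm(v),np.degrees(np.arctan2(v[1],v[0])))
b=f(398,431,.015); print('tray depth', (t.mean(0)-b)[:2]@X)
pd=np.array([f(307,196,.014),f(488,196,.014)]);c2=pd.mean(0)[:2]-X*.015;print('pad',c2,np.linalg.norm(pd[0]-pd[1]))
for n,cc in(('tray',c),('pad',c2)): d=m[:2]-cc;print(n,'err x,y mm',d@X*1e3,d@L*1e3)
v=q[0]-q[1];print(np.degrees(np.arctan2(v[1],v[0])))
E
```

```text
works [ 0.55856904 -0.12778065  0.028     ] 0.034428953544538315 0.02220260548153802
tray from far edge [ 0.55840347 -0.12841009] 0.1115331087758269 78.50190485041908
tray depth 0.08152555836872381
pad [ 0.55937297 -0.12844091] 0.04058552201129749
tray err x,y mm 0.036761658290271275 0.6498136850147479
pad err x,y mm -0.9194184581870526 0.4867272193468276
78.52504363790507
```

The oblong movement is centred to under 1 mm and its angle matches the tray. Next is the round movement.

```bash
python3 -c "
from h import *
go((.4292,.288,.10,-75))"
```

```text
t 9.07 p [ 0.5607 -0.1289  0.1301] jaw -101.55 xdir [ 0.009  0.002 -1.   ] w 50.0 F [-0.2 -0.6  0.4] j7 -1.67
(0.4292, 0.288, 0.1, -75) -> [2.95, -38.2, 21.26] turn -26.6
```

Emit:
arm_command([
  [[0, -4, 2, -3, 5], [0, -8, 4, -6, 5], [0, -13, 6.5, -9, 5], [0, -18, 9, -12, 5], [0, -23, 12, -15, 5], [0, -28, 15, -18, 5], [0, -33, 18, -22, 5], [0, -38.2, 21.3, -26.6, 5], [1, -38.2, 21.3, -26.6, 5], [3, -38.2, 21.3, -26.6, 5], [3, -38.2, 21.3, -26.6, 5], [3, -38.2, 21.3, -26.6, 5]],
])

```text
time_s: 10.58
ee_pos: [0.4291, 0.2874, 0.0993]
eef_rot: [0.092, 0.704, 0.092, -0.698]
ft_force: [0.3, -0.1, -0.0]
gripper_width: 0.576
```

```bash
python3 -c "
from h import *
im=snap('wrist','w7'); info()
s,p,R=pose()
for z in (p[2],.018,.004): print(np.array(proj(im,(p[0],p[1],z)))*1.5625)
cv2.imwrite('pics/w7b.png',cv2.resize(im['color'],(800,600),interpolation=cv2.INTER_CUBIC))"
```

```text
t 10.62 p [0.4294 0.2877 0.0997] jaw -75.02 xdir [ 0.01   0.002 -1.   ] w 49.7 F [1.  0.1 0.3] j7 -2.09
[399.02640696 395.70506075]
[397.54102342 324.37903974]
[397.38111939 316.70067377]
```

View pics/w7b.png

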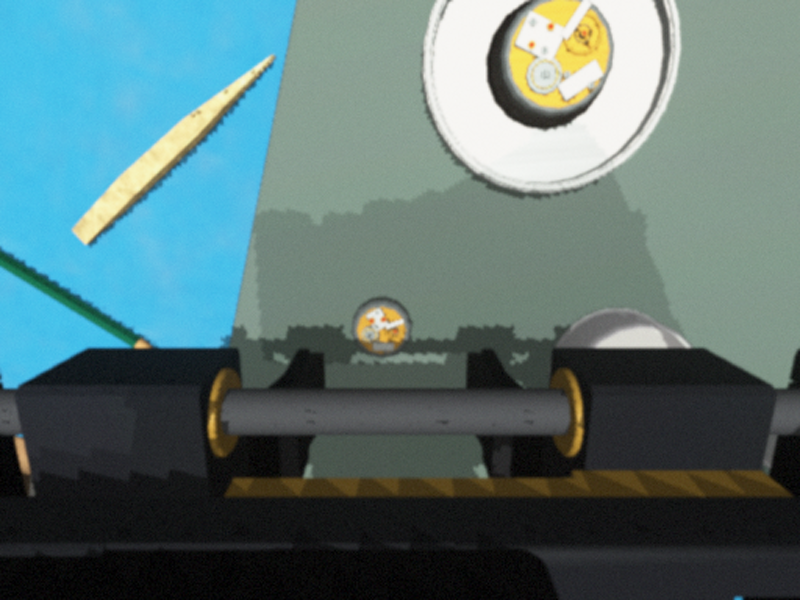

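The round movement's ring is centred at about (383,327), so it is offset about 7 mm along the jaw.

```bash
python3 - <<'E'
from h import *
W=load('w7'); k=1.5625
f=lambda u,v,z:ray(W,(u+.5)/k-.5,(v+.5)/k-.5,z)
m=f(383,327,.014);print(m, 'tray_l',f(552,60,.015))
go((m[0],m[1],.0235,-75.))
E
```

```text
[0.42521429 0.29403503 0.014     ] tray_l [0.55971283 0.25427497 0.015     ]
t 10.62 p [0.4294 0.2877 0.0997] jaw -75.02 xdir [ 0.01   0.002 -1.   ] w 49.7 F [1.  0.1 0.3] j7 -2.09
(np.float64(0.42521429162605173), np.float64(0.2940350281385022), 0.0235, -75.0) -> [7.62, -0.73, 0.31] turn -0.0
```

Emit:
arm_command([
  [[2, -0.75, 0.3, 0, 5], [4, -0.75, 0.3, 0, 5], [6, -0.75, 0.3, 0, 5], [7.2, -0.75, 0.3, 0, 5], [7.6, -0.75, 0.3, 0, 5], [7.6, -0.75, 0.3, 0, 2], [7.6, -0.75, 0.3, 0, 2], [7.6, -0.75, 0.3, 0, 2], [7.6, -0.75, 0.3, 0, 2], [5, -0.75, 0.3, 0, 2], [1, -0.75, 0.3, 0, 2], [-1, -0.75, 0.3, 0, 2]],
], force=10)

```text
time_s: 12.12
ee_pos: [0.4251, 0.2948, 0.1118]
eef_rot: [0.092, 0.706, 0.093, -0.697]
ft_force: [0.6, 0.3, 0.7]
gripper_width: 0.336
```

Emit:
arm_command([
  [[0, 0, 0, 0, 2]],
])

```text
time_s: 12.25
ee_pos: [0.4261, 0.2953, 0.1133]
eef_rot: [0.091, 0.707, 0.093, -0.695]
ft_force: [0.1, -0.4, -1.2]
gripper_width: 0.335
```

```bash
python3 -c "
from h import *
im=snap('wrist','w8')
go((.545,.0525,.11,-90),(.545,.0525,.065,-90))"
```

```text
t 12.3 p [0.4256 0.2949 0.1123] jaw -75.02 xdir [ 0.014  0.003 -1.   ] w 29.0 F [-0.2  0.2  0.3] j7 -2.1
(0.545, 0.0525, 0.11, -90) -> [0.32, 26.5, -5.27] turn 15.0
(0.545, 0.0525, 0.065, -90) -> [4.82, 26.5, -5.2] turn 15.0
```

Emit:
arm_command([
  [[0.3, 5, -1, 3, 2], [0.3, 10, -2, 6, 2], [0.3, 15, -3, 9, 2], [0.3, 20, -4, 12, 2], [0.3, 26.5, -5.2, 15, 2], [1.5, 26.5, -5.2, 15, 2], [3, 26.5, -5.2, 15, 2], [4.8, 26.5, -5.2, 15, 2], [4.8, 26.5, -5.2, 15, 2], [4.8, 26.5, -5.2, 15, 2]],
])

```text
time_s: 13.55
ee_pos: [0.5448, 0.0535, 0.0652]
eef_rot: [-0.001, 0.712, 0.002, -0.702]
ft_force: [0.8, 1.0, 0.4]
gripper_width: 0.334
```

```bash
python3 -c "
from h import *
im=snap('wrist','w9'); go((.5452,.0523,.0337,-90))
s,p,R=pose()
for z in (p[2]-.0195,.014): print((np.array(proj(im,(p[0],p[1],z)))-(150,130))*3.8)
cv2.imwrite('pics/w9b.png',cv2.resize(im['color'][130:250,150:360],None,fx=3.8,fy=3.8,interpolation=cv2.INTER_CUBIC))"
```

```text
t 13.6 p [0.5452 0.0533 0.0656] jaw -89.95 xdir [ 0.015  0.003 -1.   ] w 29.4 F [ 0.6  0.1 -0.4] j7 -1.86
(0.5452, 0.0523, 0.0337, -90) -> [3.19, 0.11, 0.05] turn 0.0
[401.22623388 410.74398884]
[400.26211842 342.50185534]
```

View pics/w9b.png

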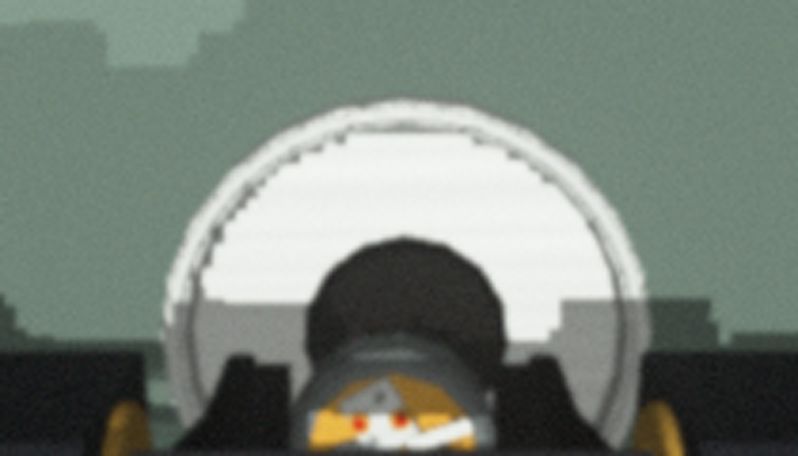

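The pad is centred at u=406 and the held ring at about u=394, and the ring also sits about 2 mm nearer the robot. I'll shift +2 mm along the jaw and +2 mm in x, then place it.

Emit:
arm_command([
  [[1, 0.2, -0.2, 0, 2], [2, 0.2, -0.2, 0, 2], [2.8, 0.2, -0.2, 0, 2], [3.15, 0.2, -0.2, 0, 2], [3.15, 0.2, -0.2, 0, 2], [3.15, 0.2, -0.2, 0, 4.2], [3.15, 0.2, -0.2, 0, 4.2], [3.15, 0.2, -0.2, 0, 4.2], [1, 0.2, -0.2, 0, 4.2], [-2, 0.2, -0.2, 0, 4.2], [-5, 0.2, -0.2, 0, 4.2], [-5, 0.2, -0.2, 0, 4.2]],
])

```text
time_s: 15.1
ee_pos: [0.5484, 0.0514, 0.1182]
eef_rot: [-0.001, 0.714, 0.001, -0.7]
ft_force: [-0.1, 0.1, -0.0]
gripper_width: 0.479
```

Emit:
arm_command([
  [[-1, 0, 0, 0, 4.2], [-1, 0, 0, 0, 4.2], [-1, 0, 0, 0, 4.2]],
])

```text
time_s: 15.48
ee_pos: [0.5478, 0.0513, 0.1276]
eef_rot: [-0.001, 0.714, 0.001, -0.7]
ft_force: [0.8, -0.1, 0.1]
gripper_width: 0.483
```

```bash
python3 -c "
from h import *
im=snap('wrist','w10'); info()
cv2.imwrite('pics/w10b.png',cv2.resize(im['color'][110:250,165:345],None,fx=4.2,fy=4.2,interpolation=cv2.INTER_CUBIC))"
```

```text
t 15.53 p [0.5477 0.0513 0.1275] jaw -89.95 xdir [ 0.019  0.003 -1.   ] w 41.9 F [ 0.1  0.5 -0.1] j7 -1.81
```

View pics/w10b.png

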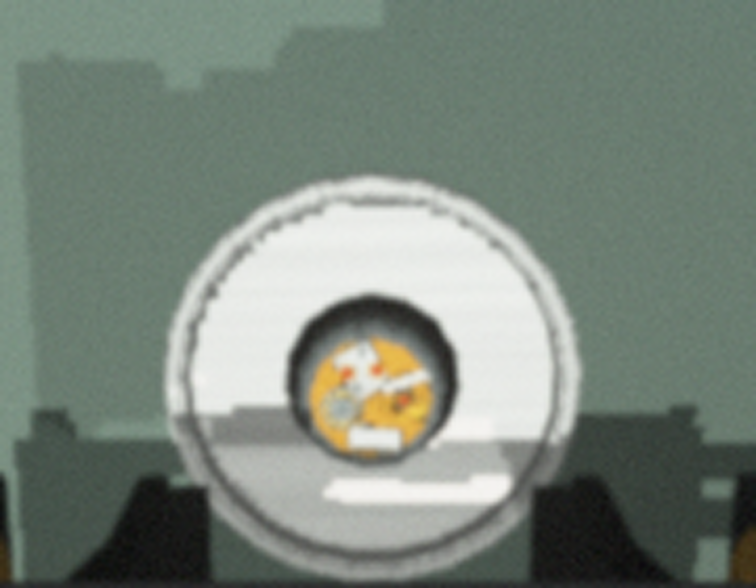

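Tray outline is centred at (373,377) and the works at (371,396).

```bash
python3 - <<'E'
from h import *
W=load('w10'); k=4.2
f=lambda u,v,z:ray(W,165+(u+.5)/k-.5,110+(v+.5)/k-.5,z)
w=f(371.5,396,.028);t=f(373,377.5,.015);p=f(373,380,.014)
print('works',w.round(4),'tray',t.round(4),'pad',p.round(4),'dtray mm',((w-t)*1e3).round(2))
print('diam', f(578,377,.015)[1]-f(168,377,.015)[1], f(373,177,.015)[0]-f(373,578,.015)[0])
go((.4315,.1725,.13,-90),(.4315,.1725,.10,-90))
E
```

```text
works [0.5466 0.0526 0.028 ] tray [0.547  0.0524 0.015 ] pad [0.5462 0.0524 0.014 ] dtray mm [-0.41  0.27 13.  ]
diam -0.08291654772929975 0.08373839119809445
t 15.53 p [0.5477 0.0513 0.1275] jaw -89.95 xdir [ 0.019  0.003 -1.   ] w 41.9 F [ 0.1  0.5 -0.1] j7 -1.81
(0.4315, 0.1725, 0.13, -90) -> [-0.43, -12.13, 11.61] turn 0.0
(0.4315, 0.1725, 0.1, -90) -> [2.57, -12.12, 11.66] turn 0.0
```

The round movement is centred to about 0.5 mm. On to the small cover; from here I'll locate the knobs with image code.

Emit:
arm_command([
  [[-0.4, -4, 4, 0, 5], [-0.4, -8, 8, 0, 5], [0, -12.1, 11.6, 0, 5], [1, -12.1, 11.6, 0, 5], [2.5, -12.1, 11.6, 0, 5], [2.5, -12.1, 11.6, 0, 5], [2.5, -12.1, 11.6, 0, 5]],
])

```text
time_s: 16.4
ee_pos: [0.4327, 0.1715, 0.1004]
eef_rot: [-0.002, 0.713, 0.001, -0.701]
ft_force: [1.4, -0.4, 0.4]
gripper_width: 0.575
```

```bash
cat >> h.py <<'E'
def knob(tag,z=.054,guess=None):
    """dark knob blob on the pale cover near the TCP axis -> (top-disc centre by blob's nearest-camera top)"""
    im=snap('wrist',tag); s,p,R=pose(); info()
    g=cv2.cvtColor(im['color'],cv2.COLOR_BGR2GRAY); g=cv2.resize(g,None,fx=4,fy=4,interpolation=cv2.INTER_CUBIC)
    gx=(p[0],p[1],z) if guess is None else (*guess,z)
    c=np.array(proj(im,gx)); print('tcp px',c.round(1))
    m=(g<70).astype(np.uint8); n,l,st,ce=cv2.connectedComponentsWithStats(m)
    for i in range(1,n):
        x,y,w,h,a=st[i]
        if a>2000 and abs(ce[i][0]/4-c[0])<90 and abs(ce[i][1]/4-c[1])<60: print('blob x%.1f-%.1f y%.1f-%.1f c(%.1f,%.1f) a%d'%(x/4,(x+w)/4,y/4,(y+h)/4,*(ce[i]/4),a/16))
    cv2.imwrite(f'pics/{tag}b.png',cv2.resize(im['color'][110:260,150:360],None,fx=3.8,fy=3.8,interpolation=cv2.INTER_CUBIC))
    return im
E
python3 -c "
from h import *
knob('w11')"
```

```text
t 16.45 p [0.4327 0.1717 0.1007] jaw -90.05 xdir [ 0.019  0.004 -1.   ] w 50.1 F [ 0.3 -0.4 -0.4] j7 -2.05
tcp px [254.6 223.2]
blob x240.8-262.8 y206.2-233.5 c(251.6,219.8) a499
```

```bash
cat >> h.py <<'E'
def knobfit(tag,b,r=.008,zb=.036):
    """b=(x0,x1,y0,y1) blob box; search X,Y so that the projected cylinder's box matches"""
    from scipy.optimize import least_squares
    W=load(tag); a=np.linspace(0,2*np.pi,60)
    def box(q):
        P=np.array([proj(W,(q[0]+q[2]*np.cos(t),q[1]+q[2]*np.sin(t),z)) for t in a for z in(zb,zb+.018)])
        return np.array([P[:,0].min(),P[:,0].max(),P[:,1].min(),P[:,1].max()])
    s=least_squares(lambda q:box(q)-np.array(b),[*ray(W,(b[0]+b[1])/2,(b[2]+b[3])/2,.045)[:2],r],x_scale=.01,diff_step=1e-3)
    print('fit',s.x.round(4),'res',s.fun.round(1)); return s.x
E
python3 -c "
from h import *
x=knobfit('w11',(240.8,262.8,206.2,233.5))
go((x[0],x[1],.055,-90.),(x[0],x[1],.13,-90.))"
```

```text
fit [0.4324 0.1736 0.0069] res [ 0.3 -0.3 -0.3  0.3]
t 16.45 p [0.4327 0.1717 0.1007] jaw -90.05 xdir [ 0.019  0.004 -1.   ] w 50.1 F [ 0.3 -0.4 -0.4] j7 -2.05
(np.float64(0.4324270227573655), np.float64(0.17356620723958055), 0.055, -90.0) -> [4.57, -0.17, 0.12] turn -0.0
(np.float64(0.4324270227573655), np.float64(0.17356620723958055), 0.13, -90.0) -> [-2.93, -0.19, -0.02] turn -0.0
```

View pics/w11b.png

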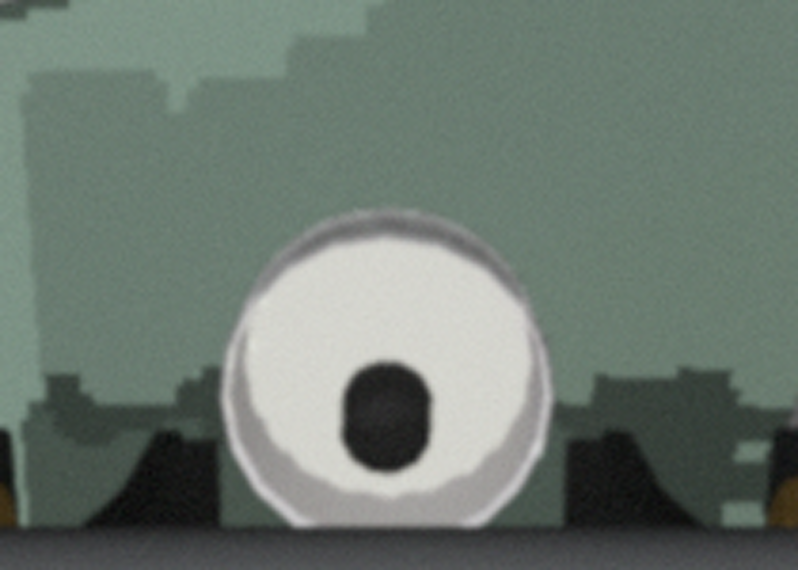

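The knob is isolated cleanly between the open fingers, at crop pixels (342–431, 360–472), and the fit is (0.4324, 0.1736). I'll grasp and lift.

Emit:
arm_command([
  [[1.5, -0.15, 0.1, 0, 5], [3, -0.15, 0.1, 0, 5], [4, -0.15, 0.1, 0, 5], [4.5, -0.15, 0.1, 0, 5], [4.5, -0.15, 0.1, 0, 1], [4.5, -0.15, 0.1, 0, 1], [4.5, -0.15, 0.1, 0, 1], [4.5, -0.15, 0.1, 0, 1], [4.5, -0.15, 0.1, 0, 1], [4.5, -0.15, 0.1, 0, 1]],
], force=30)

```text
time_s: 17.7
ee_pos: [0.4328, 0.1734, 0.0559]
eef_rot: [-0.002, 0.714, 0.001, -0.7]
ft_force: [0.0, 0.4, 1.6]
gripper_width: 0.17
```

```bash
python3 -c "
from h import *
s,p,R=pose(); go((p[0],p[1],.135,-90),(.5465,.0525,.135,-90),(.5465,.0525,p[2]+.004,-90))"
```

```text
t 17.7 p [0.4328 0.1734 0.0559] jaw -90.05 xdir [ 0.019  0.004 -1.   ] w 14.8 F [0.  0.4 1.6] j7 -2.11
(np.float64(0.4327946523577484), np.float64(0.1734160313357496), 0.135, -90) -> [-7.91, -0.03, -0.15] turn -0.0
(0.5465, 0.0525, 0.135, -90) -> [-7.74, 12.05, -11.53] turn -0.0
(0.5465, 0.0525, np.float64(0.059907222600522295), -90) -> [-0.23, 12.08, -11.39] turn -0.0
```

Emit:
arm_command([
  [[-2.5, 0, -0.1, 0, 1], [-5.5, 0, -0.1, 0, 1], [-7.8, 1, -1, 0, 1], [-7.8, 4, -4, 0, 1], [-7.8, 7, -7, 0, 1], [-7.8, 10, -10, 0, 1], [-7.8, 12.1, -11.4, 0, 1], [-6, 12.1, -11.4, 0, 1], [-5, 12.1, -11.4, 0, 1], [-5, 12.1, -11.4, 0, 1], [-5, 12.1, -11.4, 0, 1]],
])

```text
time_s: 19.08
ee_pos: [0.5454, 0.0532, 0.1079]
eef_rot: [-0.001, 0.714, 0.002, -0.7]
ft_force: [-0.6, -0.2, 0.2]
gripper_width: 0.169
```

```bash
python3 -c "
from h import *
im=snap('wrist','w12'); go((.5465,.0525,.060,-90))
cv2.imwrite('pics/w12b.png',cv2.resize(im['color'][90:260,140:370],None,fx=3.4,fy=3.4,interpolation=cv2.INTER_CUBIC))"
```

```text
t 19.12 p [0.5457 0.053  0.1081] jaw -89.97 xdir [ 0.02   0.004 -1.   ] w 14.8 F [-0.5 -0.  -0.3] j7 -1.83
(0.5465, 0.0525, 0.06, -90) -> [4.81, 0.06, 0.02] turn 0.0
```

Emit:
arm_command([
  [[1.5, 0.05, 0, 0, 1], [3, 0.05, 0, 0, 1], [4, 0.05, 0, 0, 1], [4.5, 0.05, 0, 0, 1], [4.8, 0.05, 0, 0, 1], [4.8, 0.05, 0, 0, 1], [4.8, 0.05, 0, 0, 1]],
])

```text
time_s: 20.0
ee_pos: [0.547, 0.0527, 0.0604]
eef_rot: [-0.001, 0.714, 0.001, -0.7]
ft_force: [1.2, 0.0, -0.5]
gripper_width: 0.171
```

Emit:
arm_command([
  [[0, 0, 0, 0, 4], [0, 0, 0, 0, 4], [0, 0, 0, 0, 4], [-2, 0, 0, 0, 4], [-5, 0, 0, 0, 4], [-7, 0, 0, 0, 4], [-7, 0, 0, 0, 4], [-7, 0, 0, 0, 4]],
])

```text
time_s: 21.0
ee_pos: [0.5452, 0.0522, 0.1303]
eef_rot: [-0.001, 0.714, 0.001, -0.7]
ft_force: [0.4, -0.2, -0.5]
gripper_width: 0.458
```

```bash
python3 -c "
from h import *
im=knob('w13',z=.058); s,p,R=pose()
cv2.imwrite('pics/w13b.png',cv2.resize(im['color'],(800,600),interpolation=cv2.INTER_CUBIC))
go((.428,.039,.10,-20),(.428,.039,.13,-20))"
```

```text
t 21.05 p [0.545  0.0523 0.1298] jaw -89.97 xdir [ 0.019  0.004 -1.   ] w 40.1 F [0.1 0.  0.3] j7 -1.81
tcp px [254.9 212.5]
blob x243.5-262.8 y195.8-219.2 c(253.0,207.4) a377
t 21.05 p [0.545  0.0523 0.1298] jaw -89.97 xdir [ 0.019  0.004 -1.   ] w 40.1 F [0.1 0.  0.3] j7 -1.81
(0.428, 0.039, 0.1, -20) -> [2.75, 1.33, 11.75] turn -70.0
(0.428, 0.039, 0.13, -20) -> [-0.25, 1.32, 11.69] turn -70.0
```

```bash
python3 -c "
from h import *
x=knobfit('w13',(243.5,262.8,195.8,219.2),zb=.040)
print((x[:2]-[.5465,.0525])*1e3)"
```

```text
fit [0.5465 0.0535 0.0068] res [ 0.2 -0.2 -0.3  0.2]
[0.02619333 1.04147098]
```

Emit:
arm_command([
  [[0, 0.3, 2, -10, 5], [0, 0.6, 4, -20, 5], [0, 0.9, 6, -30, 5], [0, 1.2, 8, -40, 5], [0, 1.3, 10, -50, 5], [0, 1.3, 11.7, -60, 5], [0.5, 1.3, 11.7, -70, 5], [1.5, 1.3, 11.7, -70, 5], [2.7, 1.3, 11.7, -70, 5], [2.7, 1.3, 11.7, -70, 5], [2.7, 1.3, 11.7, -70, 5]],
])

```text
time_s: 22.42
ee_pos: [0.4286, 0.0395, 0.1003]
eef_rot: [0.408, 0.586, 0.403, -0.573]
ft_force: [0.0, -0.2, -0.0]
gripper_width: 0.578
```

```bash
python3 -c "
from h import *
im=knob('w14')
W=im;g=cv2.cvtColor(W['color'],cv2.COLOR_BGR2GRAY); g=cv2.resize(g,None,fx=4,fy=4,interpolation=cv2.INTER_CUBIC)
n,l,st,ce=cv2.connectedComponentsWithStats((g<70).astype(np.uint8))
s,p,R=pose(); c=np.array(proj(im,(p[0],p[1],.045)))
for i in range(1,n):
  if st[i][4]>2000 and np.hypot(*(ce[i]/4-c))<30: print(cv2.minAreaRect(cv2.findContours((l==i).astype(np.uint8),0,2)[0][0]))
"
```

```text
t 22.48 p [0.4287 0.0394 0.1006] jaw -20.01 xdir [ 0.019  0.004 -1.   ] w 50.0 F [-0.1 -0.9  0.2] j7 -0.48
tcp px [254.2 225.7]
```

View pics/w14b.png

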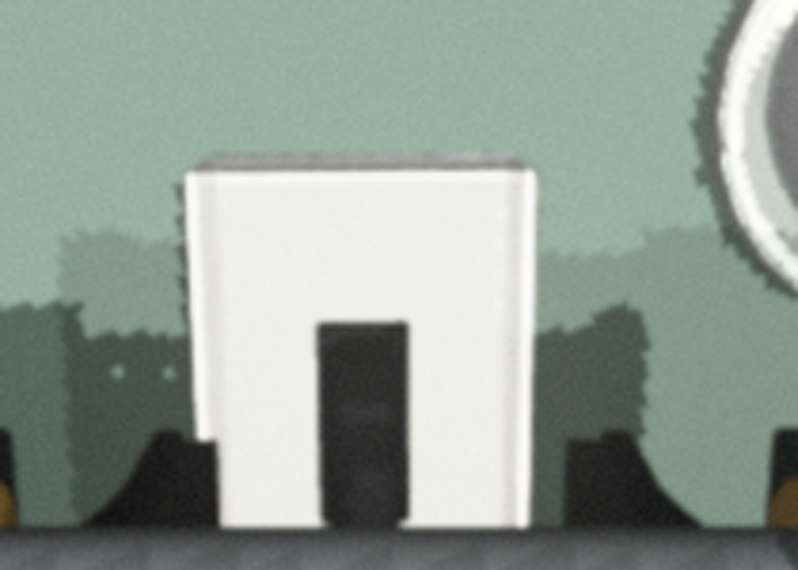

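The small cover sits within 1 mm of the tray centre. The bar lies along the view at crop u 318–408 with its far base edge at v=322, and the cover's far top edge runs from (187,172) to (535,172), so the jaw angle of −20° is right.

```bash
python3 - <<'E'
from h import *
W=load('w14'); k=3.8
f=lambda u,v,z:ray(W,150+(u+.5)/k-.5,110+(v+.5)/k-.5,z)
a,b=f(187,172,.036),f(535,172,.036); v=b-a; an=np.degrees(np.arctan2(v[1],v[0])); print(np.linalg.norm(v),an)
J=v[:2]/np.linalg.norm(v[:2]); L=np.array([-J[1],J[0]])
c1=((a+b)/2)[:2]-L*.046; e=(f(318,322,.036)+f(408,322,.036))/2; c2=e[:2]-L*.017
print('cover c',c1.round(4),'bar c',c2.round(4), np.linalg.norm(f(318,322,.036)-f(408,322,.036)), np.hypot(*c2))
m=c2; go((m[0],m[1],.0555,an))
E
```

```text
0.06106430625379582 -20.081113443336168
cover c [0.4222 0.0392] bar c [0.423 0.041] 0.016284111197166714 0.4249677137632828
t 22.48 p [0.4287 0.0394 0.1006] jaw -20.01 xdir [ 0.019  0.004 -1.   ] w 50.0 F [-0.1 -0.9  0.2] j7 -0.48
(np.float64(0.4229900852483672), np.float64(0.040950525305184074), 0.0555, np.float64(-20.081113443336168)) -> [4.49, -0.67, 0.1] turn 0.1
```

Emit:
arm_command([
  [[1.5, -0.65, 0.1, 0, 5], [3, -0.65, 0.1, 0, 5], [4, -0.65, 0.1, 0, 5], [4.45, -0.65, 0.1, 0, 5], [4.45, -0.65, 0.1, 0, 0.6], [4.45, -0.65, 0.1, 0, 0.6], [4.45, -0.65, 0.1, 0, 0.6], [4.45, -0.65, 0.1, 0, 0.6], [4.45, -0.65, 0.1, 0, 0.6], [4.45, -0.65, 0.1, 0, 0.6]],
], force=30)

```text
time_s: 23.72
ee_pos: [0.4234, 0.0409, 0.0562]
eef_rot: [0.408, 0.586, 0.403, -0.573]
ft_force: [0.2, -0.3, 1.3]
gripper_width: 0.131
```

```bash
python3 -c "
from h import *
s,p,R=pose(); go((p[0],p[1],.14,-20),(.559,-.1283,.14,-11.5),(.559,-.1283,p[2]+.004,-11.5))"
```

```text
t 23.73 p [0.4234 0.0409 0.0562] jaw -20.02 xdir [ 0.02   0.004 -1.   ] w 11.4 F [ 0.2 -0.3  1.3] j7 -0.53
(np.float64(0.42338427370347015), np.float64(0.04086891907950664), 0.14, -20) -> [-8.38, 0.15, -0.09] turn -0.0
(0.559, -0.1283, 0.14, -11.5) -> [-8.18, 18.68, 11.17] turn -8.5
(0.559, -0.1283, np.float64(0.06016761488084976), -11.5) -> [-0.19, 18.54, 11.25] turn -8.5
```

Emit:
arm_command([
  [[-2.5, 0.1, 0, 0, 0.6], [-5.5, 0.1, 0, 0, 0.6], [-8.3, 1, 0.5, 0, 0.6], [-8.3, 5, 3, -2, 0.6], [-8.3, 9, 5.5, -4, 0.6], [-8.3, 13, 8, -6, 0.6], [-8.2, 18.6, 11.2, -8.5, 0.6], [-7, 18.6, 11.2, -8.5, 0.6], [-5, 18.6, 11.2, -8.5, 0.6], [-5, 18.6, 11.2, -8.5, 0.6], [-5, 18.6, 11.2, -8.5, 0.6]],
])

```text
time_s: 25.1
ee_pos: [0.5584, -0.127, 0.1084]
eef_rot: [0.451, 0.553, 0.444, -0.541]
ft_force: [-0.5, 0.1, 0.1]
gripper_width: 0.134
```

```bash
python3 -c "
from h import *
im=snap('wrist','w15'); go((.559,-.1283,.0604,-11.5))"
```

```text
t 25.15 p [ 0.5588 -0.1273  0.1088] jaw -11.43 xdir [ 0.021  0.003 -1.   ] w 11.3 F [ 0.4 -0.1 -0.6] j7 -0.13
(0.559, -0.1283, 0.0604, -11.5) -> [4.84, -0.06, 0.13] turn 0.1
```

Emit:
arm_command([
  [[1.5, -0.05, 0.05, 0, 0.6], [3, -0.05, 0.05, 0, 0.6], [4, -0.05, 0.05, 0, 0.6], [4.5, -0.05, 0.05, 0, 0.6], [4.8, -0.05, 0.05, 0, 0.6], [4.8, -0.05, 0.05, 0, 0.6], [4.8, -0.05, 0.05, 0, 0.6]],
])

```text
time_s: 26.02
ee_pos: [0.5595, -0.1276, 0.0612]
eef_rot: [0.452, 0.554, 0.444, -0.541]
ft_force: [0.9, 0.3, -0.1]
gripper_width: 0.138
```

Emit:
arm_command([
  [[0, 0, 0, 0, 4], [0, 0, 0, 0, 4], [0, 0, 0, 0, 4], [-2, 0, 0, 0, 4], [-5, 0, 0, 0, 4], [-7, 0, 0, 0, 4], [-7, 0, 0, 0, 4], [-7, 0, 0, 0, 4]],
])

```text
time_s: 27.02
ee_pos: [0.5575, -0.1278, 0.1306]
eef_rot: [0.451, 0.554, 0.444, -0.541]
ft_force: [-0.2, 1.2, 0.2]
gripper_width: 0.458
```

```bash
python3 -c "
from h import *
im=knob('w16',z=.045); 
go((.431,-.087,.13,-90),(.431,-.087,.10,-90))"
```

```text
t 27.07 p [ 0.5573 -0.1277  0.1302] jaw -11.44 xdir [ 0.02   0.004 -1.   ] w 39.8 F [0.4 0.6 0.3] j7 -0.12
tcp px [252.1 208.7]
blob x244.5-264.0 y186.0-235.0 c(254.2,209.8) a905
t 27.07 p [ 0.5573 -0.1277  0.1302] jaw -11.44 xdir [ 0.02   0.004 -1.   ] w 39.8 F [0.4 0.6 0.3] j7 -0.12
(0.431, -0.087, 0.13, -90) -> [-0.22, -13.18, -1.49] turn 78.6
(0.431, -0.087, 0.1, -90) -> [2.78, -13.24, -1.47] turn 78.6
```

```bash
python3 - <<'E'
from h import *
from scipy.optimize import least_squares
W=load('w16'); a=np.radians(78.5);L=np.array([np.cos(a),np.sin(a)]);X=np.array([L[1],-L[0]])
def box(q):
    P=np.array([proj(W,(*(q[:2]+X*i*.006+L*j*.017),z)) for i in(-1,1) for j in(-1,1) for z in(.040,.058)])
    return np.array([P[:,0].min(),P[:,0].max(),P[:,1].min(),P[:,1].max()])
s=least_squares(lambda q:box(q)-[244.5,264,186,235],[.559,-.128],diff_step=1e-3)
d=s.x-[.5588,-.1283]; print(s.x.round(4),s.fun.round(1),'dx,dy mm',d@X*1e3,d@L*1e3)
E
```

```text
[ 0.5586 -0.1279] [ 1.3 -1.3 -0.6  0.6] dx,dy mm -0.30811520801267733 0.36301709474546134
```

Emit:
arm_command([
  [[0, -2, -0.2, 10, 5], [0, -4, -0.4, 20, 5], [0, -6, -0.6, 30, 5], [0, -8, -0.9, 40, 5], [0, -10, -1.2, 50, 5], [0, -12, -1.4, 60, 5], [0, -13.2, -1.5, 70, 5], [0.5, -13.2, -1.5, 78.6, 5], [1.5, -13.2, -1.5, 78.6, 5], [2.8, -13.2, -1.5, 78.6, 5], [2.8, -13.2, -1.5, 78.6, 5], [2.8, -13.2, -1.5, 78.6, 5]],
])

```text
time_s: 28.58
ee_pos: [0.4314, -0.0867, 0.0996]
eef_rot: [-0.001, 0.714, 0.002, -0.7]
ft_force: [0.0, -0.0, -0.1]
gripper_width: 0.575
```

```bash
python3 -c "
from h import *
im=knob('w17',z=.045)"
```

```text
t 28.62 p [ 0.4316 -0.0867  0.0999] jaw -90.0 xdir [ 0.02   0.004 -1.   ] w 49.8 F [-0.6  0.4  0.5] j7 -1.42
tcp px [255.1 219.2]
blob x247.5-269.2 y206.5-233.5 c(258.1,219.7) a480
```

The oblong cover is centred to within about 0.5 mm. Last is the large cover.

```bash
python3 -c "
from h import *
x=knobfit('w17',(247.5,269.2,206.5,233.5))
go((x[0],x[1],.0555,-90.))"
```

```text
fit [ 0.4314 -0.0888  0.0068] res [ 0.3 -0.3 -0.3  0.3]
t 28.62 p [ 0.4316 -0.0867  0.0999] jaw -90.0 xdir [ 0.02   0.004 -1.   ] w 49.8 F [-0.6  0.4  0.5] j7 -1.42
(np.float64(0.43141870497663304), np.float64(-0.08879679489749778), 0.0555, -90.0) -> [4.44, 0.22, 0.11] turn 0.0
```

Emit:
arm_command([
  [[1.5, 0.2, 0.1, 0, 5], [3, 0.2, 0.1, 0, 5], [4, 0.2, 0.1, 0, 5], [4.4, 0.2, 0.1, 0, 5], [4.4, 0.2, 0.1, 0, 1], [4.4, 0.2, 0.1, 0, 1], [4.4, 0.2, 0.1, 0, 1], [4.4, 0.2, 0.1, 0, 1], [4.4, 0.2, 0.1, 0, 1], [4.4, 0.2, 0.1, 0, 1]],
], force=35)

```text
time_s: 29.88
ee_pos: [0.4317, -0.0886, 0.0561]
eef_rot: [-0.001, 0.714, 0.001, -0.7]
ft_force: [-0.3, 0.3, 1.6]
gripper_width: 0.166
```

```bash
python3 -c "
from h import *
s,p,R=pose(); go((p[0],p[1],.14,-90),(.45,.11,.14,-75),(.5604,.253,.14,-75),(.5604,.253,p[2]+.004,-75))"
```

```text
t 29.88 p [ 0.4317 -0.0886  0.0561] jaw -90.0 xdir [ 0.02   0.004 -1.   ] w 14.5 F [-0.3  0.3  1.6] j7 -1.45
(np.float64(0.4317097690514186), np.float64(-0.08863068548790974), 0.14, -90) -> [-8.39, -0.03, -0.17] turn 0.0
(0.45, 0.11, 0.14, -75) -> [-8.28, -19.89, -2.0] turn -15.0
(0.5604, 0.253, 0.14, -75) -> [-8.0, -34.19, -13.04] turn -15.0
(0.5604, 0.253, np.float64(0.060088870818265), -75) -> [-0.01, -34.16, -12.87] turn -15.0
```

Emit:
arm_command([
  [[-2.5, 0, -0.1, 0, 1], [-5.5, 0, -0.2, 0, 1], [-8.3, -1, -0.3, 0, 1], [-8.3, -5, -0.7, -3, 1], [-8.3, -9, -1.2, -6, 1], [-8.3, -13, -1.6, -9, 1], [-8.3, -17, -2, -12, 1], [-8.3, -21, -4, -15, 1], [-8.2, -25, -7, -15, 1], [-8.1, -29, -10, -15, 1], [-8, -34.2, -13, -15, 1], [-8, -34.2, -13, -15, 1]],
])

```text
time_s: 31.38
ee_pos: [0.5596, 0.2584, 0.1384]
eef_rot: [0.092, 0.707, 0.096, -0.694]
ft_force: [-0.4, -0.4, -1.0]
gripper_width: 0.171
```

Emit:
arm_command([
  [[1, 0, 0, 0, 1], [2, 0, 0, 0, 1], [2, 0, 0, 0, 1], [2, 0, 0, 0, 1]],
])

```text
time_s: 31.88
ee_pos: [0.56, 0.2577, 0.1187]
eef_rot: [0.092, 0.707, 0.096, -0.694]
ft_force: [-0.5, 0.7, -0.1]
gripper_width: 0.168
```

```bash
python3 -c "
from h import *
im=snap('wrist','w18'); sd=snap('side','s18'); go((.5604,.253,.0602,-75))
A=cv2.resize(im['color'][60:260,110:400],(580,400)); cv2.imwrite('pics/w18b.png',A)
# tray lip visible far edge: print topmost bright row around centre columns, and width
g=cv2.cvtColor(im['color'],cv2.COLOR_BGR2GRAY)
s,p,R=pose()
for dx,dy,z,n in((0,0,.015,'c'),):
  for t in range(0,360,30):
    q=(.5604+.0555*np.cos(np.radians(t)),.253+.0555*np.sin(np.radians(t)),.015); print(t,np.round(proj(im,q),1),end=' ')
"
```

```text
t 31.98 p [0.5602 0.2582 0.119 ] jaw -74.71 xdir [ 0.018  0.008 -1.   ] w 14.4 F [ 0.3  0.3 -1.9] j7 -1.99
(0.5604, 0.253, 0.0602, -75) -> [5.88, 0.53, 0.24] turn 0.3
0 [279.8 136.6] 30 [243.1 136.4] 60 [211.8 154.6] 90 [194.9 185.2] 120 [196.2 219. ] 150 [214.1 247. ] 180 [243.3 262.8] 210 [276.6 263. ] 240 [306.3 247.6] 270 [324.9 219.8] 300 [326.9 186. ] 330 [310.7 155.2]
```

```bash
python3 - <<'E'
from h import *
for tag,gs in (('w1',((.5605,.253),(.5465,.0525))),('w7',((.5605,.253),))):
    W=load(tag); hsv=cv2.cvtColor(W['color'],cv2.COLOR_BGR2HSV)
    m=((hsv[...,2]>165)&(hsv[...,1]<40)).astype(np.uint8)
    n,l,st,ce=cv2.connectedComponentsWithStats(m)
    for g in gs:
        c=np.array(proj(W,(*g,.015)))
        r=[(np.hypot(*(ce[i]-c)),i) for i in range(1,n) if st[i][4]>300]; i=min(r)[1]
        h=cv2.convexHull(np.argwhere(l==i)[:,::-1].astype(np.int32))[:,0]
        h=h[(h[:,1]>2)]
        P=np.array([ray(W,u,v,.015)[:2] for u,v in h])
        A=np.c_[2*P,np.ones(len(P))]; s=np.linalg.lstsq(A,(P**2).sum(1),rcond=None)[0]
        R=np.sqrt(s[2]+s[0]**2+s[1]**2); print(tag,g,s[:2].round(4),'R',R.round(4),'res',np.abs(np.hypot(*(P-s[:2]).T)-R).max().round(4))
E
```

```text
w1 (0.5605, 0.253) [0.5592 0.2552] R 0.0555 res 0.0007
w1 (0.5465, 0.0525) [0.5454 0.0531] R 0.0423 res 0.0003
w7 (0.5605, 0.253) [0.5601 0.2546] R 0.0556 res 0.0009
```

Circle fits put the large tray at (0.5602, 0.2546). I'll lower the cover there.

Emit:
arm_command([
  [[1.5, 0.37, 0.2, 0, 1], [3, 0.37, 0.2, 0, 1], [4.2, 0.37, 0.2, 0, 1], [5, 0.37, 0.2, 0, 1], [5.5, 0.37, 0.2, 0, 1], [5.85, 0.37, 0.2, 0, 1], [5.85, 0.37, 0.2, 0, 1], [5.85, 0.37, 0.2, 0, 1]],
])

```text
time_s: 32.98
ee_pos: [0.5606, 0.2548, 0.0609]
eef_rot: [0.092, 0.708, 0.096, -0.694]
ft_force: [1.2, 0.2, -0.4]
gripper_width: 0.167
```

Emit:
arm_command([
  [[0, 0, 0, 0, 4], [0, 0, 0, 0, 4], [0, 0, 0, 0, 4], [-2, 0, 0, 0, 4], [-5, 0, 0, 0, 4], [-7, 0, 0, 0, 4], [-7, 0, 0, 0, 4], [-7, 0, 0, 0, 4]],
])

```text
time_s: 33.98
ee_pos: [0.5589, 0.2537, 0.1302]
eef_rot: [0.092, 0.707, 0.096, -0.694]
ft_force: [0.0, -0.2, 0.6]
gripper_width: 0.457
```

```bash
python3 -c "
from h import *
im=knob('w19',z=.049)
go((.50,.05,.28,-90))"
```

```text
t 34.02 p [0.5586 0.2536 0.1297] jaw -74.71 xdir [ 0.017  0.008 -1.   ] w 40.2 F [-1.  -0.7 -0.2] j7 -1.98
tcp px [255.1 209.6]
blob x243.5-262.5 y195.5-218.5 c(252.8,206.8) a356
t 34.02 p [0.5586 0.2536 0.1297] jaw -74.71 xdir [ 0.017  0.008 -1.   ] w 40.2 F [-1.  -0.7 -0.2] j7 -1.98
(0.5, 0.05, 0.28, -90) -> [-15.28, 18.05, 10.74] turn 15.3
```

Emit:
arm_command([
  [[-4, 2, 1, 2, 4], [-8, 6, 3, 4, 4], [-12, 10, 6, 8, 4], [-15.2, 14, 9, 12, 4], [-15.2, 18, 10.7, 15, 4], [-15.2, 18, 10.7, 15, 4], [-15.2, 18, 10.7, 15, 4]],
])

```text
time_s: 34.9
ee_pos: [0.4999, 0.0511, 0.2783]
eef_rot: [-0.001, 0.713, 0.005, -0.702]
ft_force: [-0.1, 0.1, -0.6]
gripper_width: 0.459
```

```bash
python3 -c "
from h import *
x=knobfit('w19',(243.5,262.5,195.5,218.5),zb=.040); print((x[:2]-[.5602,.2546])*1e3)
im=snap('wrist','w20'); info()
cv2.imwrite('pics/w20b.png',cv2.resize(im['color'],(800,600),interpolation=cv2.INTER_CUBIC))"
```

```text
fit [0.5604 0.2558 0.0067] res [ 0.3 -0.3 -0.3  0.3]
[0.16866722 1.15154416]
t 34.95 p [0.5    0.0518 0.2784] jaw -89.61 xdir [ 0.015  0.009 -1.   ] w 40.0 F [-0.3  0.6 -0. ] j7 -1.71
```

View pics/w20b.png

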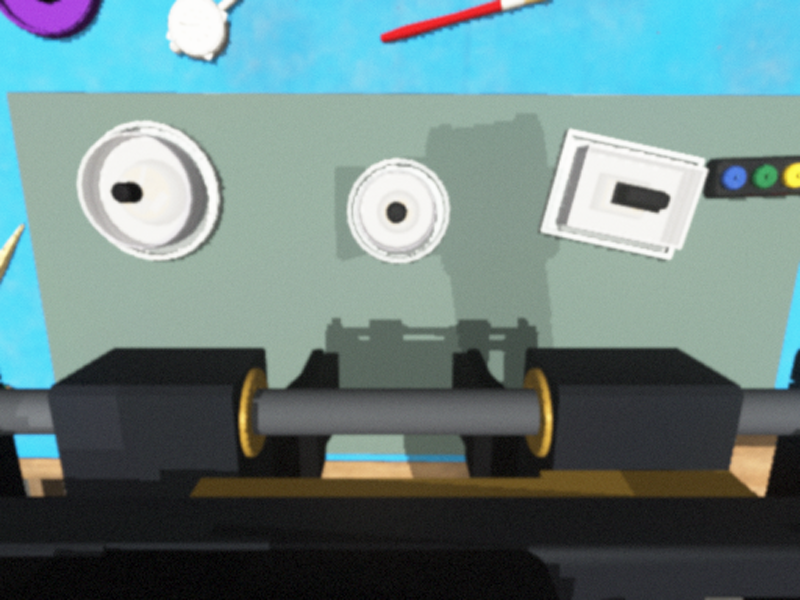

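The last view shows all three covers standing inside their lips: large at (150,190), small at (397,211), oblong at (625,193). The cups are in place. Handing in.

```bash
python3 -c "
from h import *
print(manip.sign_off()); info()"
```

```text
the job is handed in; nothing more can be done
None
the job is handed in; nothing more can be done
```

The job is done and handed in at about 35 s of the 106 s allowed. Both movements are on their matching pads, and all three covers stand on their trays, each put down after its movement was in place.

| Item | Last measured offset from tray centre |
|---|---|
| Oblong movement | under 1 mm, angle within 0.1° of the tray |
| Round movement | about 0.5 mm |
| Small cover | about 1 mm |
| Oblong cover | about 0.5 mm |
| Large cover | about 1.2 mm |

The covers have about 6 mm of clearance to the lip. The final wrist view shows all three inside their lips. The oil cups look undisturbed there. The tweezers were never approached, and only one tip shows in that view.

- **Movements under the covers:** I did not measure them again after the covers went on. At the releases the force readings were near zero.
- **Oblong movement grasp:** I gripped it across its 38 mm side rather than the 26 mm side you gave, to keep the gripper body away from the lathe at the bench edge.
- **Camera disagreement:** the side camera differed from the scene and wrist cameras by about 1 cm, so I placed everything from the wrist camera.
- **Tool tilt:** the tool drifted to about 1° off vertical during the run. The covers still released cleanly.

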